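# Hang the two hand mirrors on the brass hook, larger one first

## Robot

A 6-joint arm with a two-finger parallel gripper is mounted at the origin on the work surface. World frame = base frame: x ahead of the robot, y to its left, z up, the work surface at z = 0. Lengths are in mm, angles in rad, forces in N, time in s.
With the tool pointing down it reaches from about 250 to 775 mm from the base axis. Payload 4 kg.
Tool frame: the origin (TCP) lies where the fingers leave the gripper's body, on its centre line; the fingertips stand tcp_to_tips ahead of it and the grasp point (between the pads) lies 54 mm ahead of it (tcp_to_tips is the distance from the TCP to the fingertips, in mm); z points along the fingers, y is the line along which they close (so a half turn about z gives the same grasp; the last joint's range is limited). The gripper opens to 85 mm and grips with 20 to 120 N. Pads are 22 mm wide; open, the fingers measure 114 mm over their backs; the gripper's body (76 mm by 85 mm) begins 54 mm behind the grasp point. The pads swing forward as they close: fully open they stand 13 mm farther back than shut.
Start: joints at [1.239, 0.087, 1.371, -0, 1.684, -0.103], TCP at [124.751, 535.675, 303.941] pointing down, gripper open.
Joint ranges: [-3.1, 3.1], [-0.76, 2.03], [0.27, 2.55], [-1.08, 4.22], [0.17, 2.65], [-2.57, 2.57]. Speed limits (rad/s): [2.79, 2.79, 3.14, 3.14, 3.14, 3.14].

## Interface

Orientations are given as a unit quaternion [x, y, z, w].
In Python, from cell import state, grab_frame, camera_model, finish_job, regions_of, tcp_to_tips gives the robot as it stands.
- The arm moves only by the shell command python3 -m handwheel 'ROWS' [FORCE]. ROWS is JSON, a list of rows, each a list of 7 numbers: the shift along the world's x, y, z in cm, then the turn, a rotation vector about the world's x, y, z in degrees, then the finger opening in cm, from 0 to 8.54. In form: [[tx, ty, tz, wx, wy, wz, claw], ...]. A call has 1 to 20 rows; each row is the pose to reach, as a shift and turn from the pose commanded when the call began; what a row does not reach only later rows make up. A row lasts 1/8 s, in which the tool goes at most 62.5 mm and 10.7 degrees, less where a joint would pass 70% of its speed; a pose out of reach is approached as far as the arm can. A call with a gripper value outside its range is refused whole. The fingers move at their own pace and stop on an object; FORCE is the grip in N (left out, the last holds). Time passes only in rows, so rows that repeat a pose let the fingers close. It gives the time, the measured TCP pose, the force, the opening and the grip force at its end, in the units of the state.
- state(): the state, without advancing time (a new reading comes with each control period).
- grab_frame(name): name is "side" or "top" or "wrist"; returns (picture, depth): 480x640x3 uint8, red, green, blue; 480x640 float32, mm along the optical axis (not along the pixel's ray), 0 where there is no reading.
- camera_model(name): a dict with "fovy" (degrees; the focal length in pixels is half the picture's height over the tangent of half this angle, whatever the lens; pixels are square), "cx", "cy" (the principal point, pixels), "pose" (4x4, takes a point from camera to world coordinates). Camera axes: x right, y down, z forward; pixel columns grow to the right and rows downward; lengths in mm; the calibration is good to about 2 mm. A picture is of the moment at which its call begins: read the wrist's pose just before it. camera_model takes no time and is no camera call; for the wrist camera it gives the pose at the moment of the call.
- finish_job(): hands the job in; it is judged then, once.
Trained networks look in the newest picture that a camera, given by its name, has taken for a name from the list of things; names that differ only in an ending like _2 or _b are one class to them, and where a whole thing is asked for, a point or a joint stands for the part that bears it (a point fixed in the world has none). Each returns a list of dicts, best first, with "p" (0 to 1); they miss things now and then, are a little off and sometimes report something else, mostly with a low value. They report only what shows in the picture. A call takes as long as a camera call. They do not tell look-alikes from the thing itself.
- regions_of(camera, label): "mask" (480x640 bool, what is visible of it) and "position" ([column, row] in pixels, amid what is visible of it).
The state is a dict: "t": time; "joints": joint angles; "qvel": joint speeds; "joint_torque": joint torques, N m; "tcp_pos": TCP position; "eef_rot": TCP orientation; "ft_force": force on the tool from outside, world axes, zero at the start; "wrist_torque": the same for the moment, N m; "finger_gap": opening from 0.0 (shut) to 1.0 (fully open); "grasp_force": force on a finger pad.
Only numpy, scipy, OpenCV 4.12 (cv2) and the standard library are available. Lean on these libraries where they do the work, as an engineer would, in place of code of your own. Each camera call takes 0.05 s, during which the arm holds its last target. There are 200 camera calls.

## Task

Hang both round hand mirrors by the slots in their handles on the brass hook of the white stand: the larger (teal) one first, towards the post, then the smaller (pink) one in front of it, nearer the hook's upturned tip. Let go of both, hanging still; do not drop a mirror, and leave the hairbrush standing in the rack.

Things in the scene. Friction and masses are not known exactly. Their poses are not given: they have to be found in the camera images.
- stand: Fixed hook stand. White base plate 210x110x10 mm, origin under its centre, z up. Brass rod 8 mm thick: post at own x=+95 mm, bent at the top into a level arm along own -x at y=0, its upper side 195 mm over the table. At x=-90 it turns up into a tip ending at x=-101, 10 mm above the arm's upper side; nothing is higher. Mirrors go on over the tip towards +x, the arm passing through the slot.
- post_top (a point): Point on the stand: the top of the brass post, where the hook arm begins (stand's own x=+95, y=0, z=195 mm). The larger mirror hangs between this point and the smaller mirror.
- large_mirror: Larger hand mirror, teal, 160 g: disc 110 mm, 10 thick, handle up. Handle 46 wide with a slot through it 32 wide, 46 tall, its roof a shallow upside-down V. Origin: mid-thickness at the peak of the slot roof, which rests on the hook. z up the handle, x through the thickness, y across. Solid grip tab from 0 to 34 mm above the origin. Flat foot 162 mm below the origin. Starts upright in a slot of the wooden rack.
- small_mirror: Smaller hand mirror, pink, 100 g: disc 74 mm, 10 thick, handle up. Handle 46 wide with a slot through it 32 wide, 46 tall, its roof a shallow upside-down V. Origin: mid-thickness at the peak of the slot roof, which rests on the hook. z up the handle, x through the thickness, y across. Solid grip tab from 0 to 34 mm above the origin. Flat foot 146 mm below the origin. Starts upright in a slot of the wooden rack.
- brush: Bystander: dark wooden paddle hairbrush, black bristles, same handle, origin and axes, foot 150 mm below the origin. Stands in the same fixed rack: three parallel slots 75 mm apart, side by side along the x axes of the things in them; base 8 mm thick, walls up to 38 mm over the table. Which thing is in which slot varies.
Not all that is in view belongs to the job. Leave any green look-alike of the small_mirror alone.

How it is judged:
By the outcome, as a careful person would: the job done as asked, in the order asked, and still so for the second after the job is handed in, with the robot touching nothing.
It also fails if it takes over 64 s, if anything falls off the work surface, if the arm or the gripper's body presses on something with over 40 N, if the wrist force passes 120 N, or if a joint passes its speed limit or range.

## Working session

There is one attempt and no reset: what is moved stays moved. The work goes in short steps, Python scripts to look and compute and a shell command to move; the robot and the scene stay as the last step left them, time stands still between calls to the robot, and variables do not carry over. Pictures are saved under pics/ and viewed, at most 10 in all, crops included, and the job is handed in when it is done.

```bash
mkdir -p pics; cat > h.py <<'E'
import numpy as np, cv2
from cell import *
def rays(cam):
    m=camera_model(cam); f=240/np.tan(np.radians(m['fovy']/2)); return m,f
def cloud(cam,d,mask=None):
    m,f=rays(cam); P=np.array(m['pose'])
    ok=d>0
    if mask is not None: ok&=mask
    v,u=np.nonzero(ok); z=d[v,u]
    p=np.c_[(u-m['cx'])/f*z,(v-m['cy'])/f*z,z]
    return p@P[:3,:3].T+P[:3,3],u,v
E
python3 - <<'E'
from h import *
ims=[]
print(state(),tcp_to_tips)
for c in ['side','top']:
    im,d=grab_frame(c); np.savez(c+'.npz',im=im,d=d); cv2.imwrite(f'pics/{c}0.png',im[:,:,::-1])
    print(c,camera_model(c))
    for l in ['stand','post_top','large_mirror','small_mirror','brush']:
        for r in regions_of(c,l):
            p,_,_=cloud(c,d,r['mask'])
            print(l,round(r['p'],2),r['position'],r['mask'].sum(),np.percentile(p,[2,50,98],axis=0).round(0).tolist() if len(p) else None)
E
```

```text
{'t': 0.0, 'joints': array([ 1.23888433e+00,  8.79920387e-02,  1.37225832e+00, -2.86043299e-05,
        1.68357392e+00, -1.03091090e-01]), 'qvel': array([ 0.00023392,  0.00215278,  0.00279504, -0.00028159, -0.00070019,
       -0.00031518]), 'joint_torque': array([-6.19673010e-04, -3.51857650e+01, -3.13276899e+01, -1.38202236e-04,
        1.06211111e-02,  1.16479413e-05]), 'tcp_pos': array([124.65616512, 535.35282282, 302.71662002]), 'eef_rot': array([ 1.14162528e-01,  9.93461460e-01, -1.09259070e-03, -2.26903757e-04]), 'ft_force': array([ 0.47155476, -1.0793875 , -0.06093883]), 'wrist_torque': array([ 0.00690451, -0.00736953,  0.02303866]), 'grasp_force': 0.0, 'finger_gap': 1.0027151932061893} 72.6
side {'fovy': 48.91879385765477, 'cx': 321.19742820745523, 'cy': 240.12622435168706, 'pose': array([[ 6.99056532e-01, -4.97474334e-01,  5.13652851e-01,
         7.86153804e+01],
       [-7.14898048e-01, -5.01808463e-01,  4.86938443e-01,
        -5.07523396e+02],
       [ 1.55159695e-02, -7.07606920e-01, -7.06435914e-01,
         8.30529127e+02],
       [ 0.00000000e+00,  0.00000000e+00,  0
[... 913 characters left out ...]
 [ 0.00000000e+00,  0.00000000e+00,  0.00000000e+00,
         1.00000000e+00]])}
stand 0.77 [397.8, 252.1] 4298 [[486.0, -263.0, 6.0], [584.0, -190.0, 11.0], [680.0, -124.0, 197.0]]
post_top 0.97 [397.4, 250.0] 4327 [[488.0, -263.0, 6.0], [584.0, -190.0, 11.0], [680.0, -123.0, 197.0]]
large_mirror 0.63 [260.2, 260.0] 539 [[516.0, 98.0, 10.0], [563.0, 111.0, 106.0], [611.0, 138.0, 208.0]]
small_mirror 0.97 [214.6, 168.5] 374 [[743.0, 205.0, 26.0], [769.0, 211.0, 102.0], [804.0, 219.0, 183.0]]
small_mirror 0.84 [229.0, 247.8] 471 [[566.0, 171.0, 28.0], [596.0, 180.0, 108.0], [633.0, 193.0, 191.0]]
brush 0.87 [190.3, 248.8] 619 [[567.0, 248.0, 1.0], [597.0, 257.0, 108.0], [629.0, 291.0, 195.0]]
```

```bash
python3 - <<'E'
from h import *
s=cv2.imread('pics/side0.png'); t=cv2.imread('pics/top0.png')
a=cv2.resize(s[120:420,180:520],(800,600)) if 0 else cv2.resize(s[110:410,180:500],(640,600))
cv2.imwrite('pics/sidec.png',a)
cv2.imwrite('pics/topc.png',cv2.resize(t[130:330,150:480],(792,480)))
for c in ['side','top']:
    z=np.load(c+'.npz'); im,d=z['im'],z['d']
    p,u,v=cloud(c,d)
    k=(p[:,2]>170)&(p[:,2]<225)&(p[:,1]<-60)&(p[:,0]>400)
    q=p[k]; print(c,'arm',len(q),q[:,2].round().min(),np.median(q[:,2]))
    ctr=q.mean(0); w=np.linalg.svd((q-ctr)[:,:2],full_matrices=False)[2][0]
    s_=(q-ctr)[:,:2]@w; print(ctr.round(1),w.round(3),np.degrees(np.arctan2(w[1],w[0])))
    for lo in (s_.argmin(),s_.argmax()): print('end',q[lo].round(1),im[v[k][lo],u[k][lo]])
    for i in range(-5,6):
        b=abs(s_-20*i)<10
        if b.any(): print(20*i,np.median(q[b],axis=0).round(1),b.sum())
    for n,pp,lo in [('large',(540,620,85,150),150),('small',(560,650,160,200),150),('brush',(560,650,235,300),150),('green',(730,810,195,230),150)]:
        k=(p[:,0]>pp[0]-30)&(p[:,0]<pp[1]+20)&(p[:,1]>pp[2])&(p[:,1]<pp[3])&(p[:,2]>160)&(p[:,2]<220)
        q=p[k]
        if len(q)<5: print(n,len(q)); continue
        r=cv2.minAreaRect(q[:,:2].astype(np.float32)); print(n,len(q),r,'ztop',np.percentile(q[:,2],[50,95]).round(1), np.median(im[v[k],u[k]],axis=0))
E
```

```text
side arm 1740 170.0 194.245561671558
[ 907.8 -135.7  196. ] [-0.988 -0.154] -171.13872451988297
end [1954.5  -66.4  181.5] [76 53 38]
end [ 487.6 -233.7  201.3] [164 152 124]
-100 [1000.7  -96.2  204.4] 760
-80 [ 995.1 -144.6  187.5] 483
large 435 ((557.8694458007812, 109.08746337890625), (13.399409294128418, 45.93357467651367), 74.48027801513672) ztop [187.5 203.9] [61. 87. 79.]
small 292 ((591.5790405273438, 180.12315368652344), (14.548295974731445, 46.322235107421875), 77.09882354736328) ztop [176.7 187.9] [140.  99.  94.]
brush 311 ((592.0545654296875, 255.06109619140625), (12.262216567993164, 46.42859649658203), 75.74480438232422) ztop [178.2 191.4] [75. 60. 49.]
green 148 ((769.08642578125, 212.57412719726562), (48.41706085205078, 12.922656059265137), 10.371805191040039) ztop [173.  180.4] [60. 97. 59.]
top arm 1535 170.0 196.60967983023966
[ 888.3 -134.3  199.8] [-0.979 -0.202] -168.35513187861577
end [1017.6  -61.5  221.5] [206 108  45]
end [ 492.8 -232.6  202.9] [141 120  81]
-100 [ 997.9 -146.4  188. ] 271
large 159 ((563.1380004882812, 113.10469055175781), (10.216449737548828, 45.527587890625), 76.43423461914062) ztop [203.5 207.7] [ 67. 104.  90.]
small 163 ((596.3777465820312, 181.8489990234375), (10.555278778076172, 45.81331253051758), 75.8028564453125) ztop [186.7 191.1] [185. 110. 101.]
brush 194 ((597.4166870117188, 258.8067932128906), (11.256643295288086, 45.37438201904297), 76.20101165771484) ztop [189.9 194.7] [83.  56.5 43. ]
green 138 ((774.658935546875, 214.73654174804688), (46.13240051269531, 10.294754028320312), 11.364922523498535) ztop [179.3 183.6] [ 61. 133.  65.]
```

View pics/sidec.png

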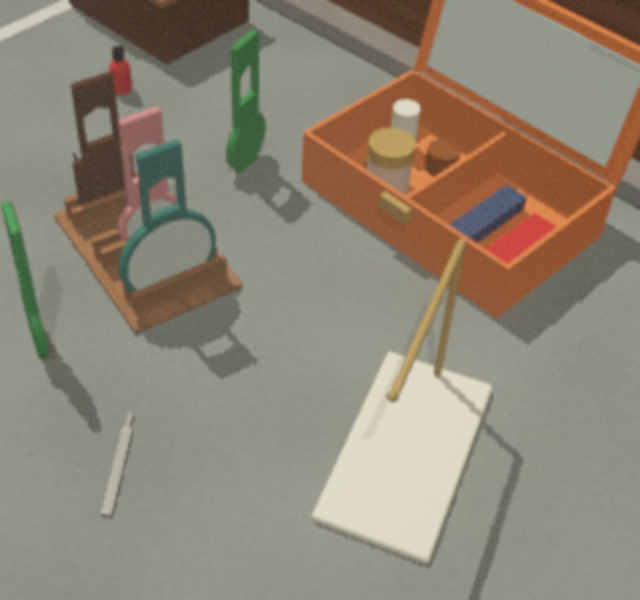

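View pics/topc.png

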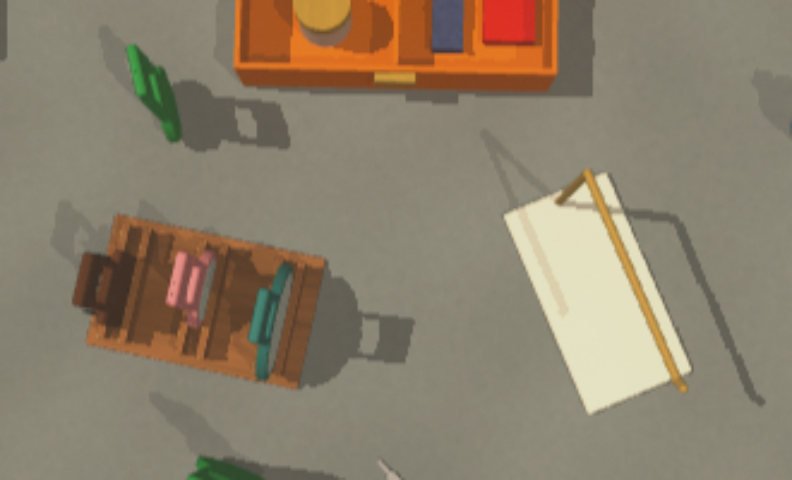

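The side crop shows the teal mirror at (160,195), pink at (145,150) and the brush at (97,140) in the rack. The brass arm runs from its tip at (392,395) to the post at (460,245). There are two loose green look-alikes, at (245,100) and (25,280). The pink mirror in the middle rack slot is the small mirror: it has the right colour and stands in the rack. Next I fit the arm.

```bash
python3 - <<'E'
from h import *
for c in ['side','top']:
    z=np.load(c+'.npz'); im,d=z['im'],z['d']
    p,u,v=cloud(c,d)
    k=(p[:,2]>183)&(p[:,2]<225)&(p[:,1]<-60)&(p[:,0]>400)&(p[:,0]<720)
    hsv=cv2.cvtColor(im,cv2.COLOR_RGB2HSV)[v,u]; k&=(hsv[:,1]>70)&(p[:,0]<690)
    q=p[k]; ctr=np.median(q,axis=0); vx,vy,x0,y0=cv2.fitLine(q[:,:2].astype(np.float32),cv2.DIST_HUBER,0,.01,.01).ravel()
    w=np.array([vx,vy])*np.sign(vx); s=(q[:,:2]-[x0,y0])@w
    print(c,len(q),'z',np.percentile(q[:,2],[5,50,95]).round(1),'dir',np.degrees(np.arctan2(w[1],w[0])).round(1),'ends',(w*s.min()+[x0,y0]).round(1),(w*s.max()+[x0,y0]).round(1),np.ptp(s).round(1))
    # base plate
    k=(abs(p[:,2]-10)<6)&(p[:,1]<-80)&(p[:,0]>440)&(p[:,0]<720); h2=cv2.cvtColor(im,cv2.COLOR_RGB2HSV)[v,u]; k&=(h2[:,2]>190)&(h2[:,1]<60)
    print('base',cv2.minAreaRect(p[k][:,:2].astype(np.float32)),k.sum())
E
python3 -m handwheel '[[0,0,2,0,0,0,4],[6,-6,4,0,0,0,4],[10,-10,4,0,0,0,4],[14,-14,4,0,0,0,4],[20,-20,4,0,0,0,4],[24,-24,4,0,0,0,4],[29,-29,4,0,0,0,4],[34,-34,4,0,0,0,4],[39,-38,4,0,0,0,4],[43,-42.3,4,0,0,0,4],[43,-42.3,4,0,0,0,4],[43,-42.3,4,0,0,0,4],[43,-42.3,4,0,0,0,4]]' 40
```

```text
side 390 z [191.2 193.7 200.2] dir 21.0 ends [ 487.5 -232.7] [ 673.3 -161.4] 198.9
base ((653.2290649414062, -372.6929931640625), (211.53721618652344, 492.278564453125), 21.809965133666992) 5084
top 405 z [191.  195.1 199.6] dir 21.2 ends [ 491.8 -230. ] [ 677.  -158.4] 198.6
base ((581.5662841796875, -368.4514465332031), (522.3499145507812, 278.8742980957031), 89.71742248535156) 3890
t: 2.22
tcp_pos: [554.5, 112.9, 343.9]
eef_rot: [0.114, 0.993, 0.0, -0.0]
ft_force: [-0.3, -0.5, -0.3]
finger_gap: 0.472
grasp_force: 0.0
```

```bash
cat >> h.py <<'E'
def wristtab(label,name,zlo,ctr,crop=None):
    im,d=grab_frame('wrist'); cv2.imwrite(f'pics/{name}.png',im[:,:,::-1])
    p,u,v=cloud('wrist',d)
    for r in regions_of('wrist',label):
        m=r['mask']; q,_,_=cloud('wrist',d,m); print(label,round(r['p'],2),r['position'],m.sum(),np.median(q,axis=0).round(1) if len(q) else '')
    k=(p[:,2]>zlo)&(p[:,2]<zlo+25)&(np.hypot(p[:,0]-ctr[0],p[:,1]-ctr[1])<40)
    q=p[k]; print(len(q))
    if len(q)>10: print(cv2.minAreaRect(q[:,:2].astype(np.float32)),'z',np.percentile(q[:,2],[10,50,95]).round(1))
    print(camera_model('wrist')['pose'].round(2).tolist())
E
python3 - <<'E'
from h import *
wristtab('large_mirror','w1',192,(561,111))
E
```

```text
large_mirror 0.72 [321.7, 232.3] 1896 [540.1 117.4 201.8]
1066
((558.880126953125, 113.88384246826172), (9.9390869140625, 45.27402877807617), 76.32070922851562) z [201.4 203.4 204.7]
[[0.22, 0.93, 0.3, 477.88], [0.97, -0.21, -0.07, 131.79], [0.0, 0.3, -0.95, 413.93], [0.0, 0.0, 0.0, 1.0]]
```

View pics/w1.png

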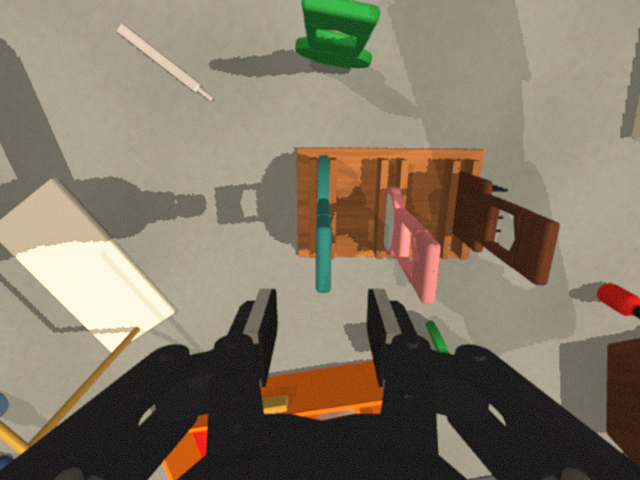

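The wrist view shows the teal handle edge-on at (323,225), centred between the fingers, with pink at (415,240) and the brush at (510,230). I descend and grip.

```bash
python3 -m handwheel '[[0.5,0,-3,0,0,0,4],[0.5,0,-6,0,0,0,4],[0.5,0,-8.5,0,0,0,4],[0.5,0,-9.6,0,0,0,4],[0.5,0,-9.6,0,0,0,4],[0.5,0,-9.6,0,0,0,0],[0.5,0,-9.6,0,0,0,0],[0.5,0,-9.6,0,0,0,0],[0.5,0,-9.6,0,0,0,0],[0.5,0,-9.6,0,0,0,0],[0.5,0,-9.2,0,0,0,0],[0.5,0,-8,0,0,0,0],[0.5,0,-6,0,0,0,0],[0.5,0,-4,0,0,0,0],[0.5,0,-3,0,0,0,0],[0.5,0,-3,0,0,0,0]]' 50
```

```text
t: 4.32
tcp_pos: [560.0, 112.7, 314.8]
eef_rot: [0.114, 0.993, 0.0, 0.001]
ft_force: [0.4, 0.4, -0.7]
finger_gap: 0.103
grasp_force: 50.6
```

```bash
python3 -m handwheel '[[-1,-2,0,0,0,-5,0],[-3,-5,0,0,0,-12,0],[-5,-8,0,0,0,-20,0],[-7,-11.5,0,0,0,-28,0],[-9,-15,0,0,0,-36,0],[-11,-18,0,0,0,-44,0],[-13,-21,0,0,0,-52,0],[-14,-24,0,0,0,-55.8,0],[-14,-27.5,0,0,0,-55.8,0],[-13,-31,0,0,0,-55.8,0],[-12,-34,0,0,0,-55.8,0],[-11,-36,0,0,0,-55.8,0],[-11,-36,0,0,0,-55.8,0],[-11,-36,0,0,0,-55.8,0]]' 60
python3 - <<'E'
from h import *
for c in ['side','wrist']:
    im,d=grab_frame(c); np.savez(c+'1.npz',im=im,d=d); cv2.imwrite(f'pics/{c}1.png',im[:,:,::-1])
    p,u,v=cloud(c,d); hs=cv2.cvtColor(im,cv2.COLOR_RGB2HSV)[v,u]
    k=(hs[:,0]>78)&(hs[:,0]<100)&(hs[:,1]>70)&(p[:,0]<560)&(p[:,1]<-150)
    q=p[k]; print(c,k.sum())
    if k.sum()>20: print(np.percentile(q,[1,50,99],axis=0).round(1))
    k=(p[:,2]>185)&(p[:,2]<225)&(p[:,1]<-60)&(p[:,0]>400)&(p[:,0]<690)&(hs[:,1]>70)&(hs[:,0]<30)
    q=p[k]
    if k.sum()>20:
        vx,vy,x0,y0=cv2.fitLine(q[:,:2].astype(np.float32),cv2.DIST_HUBER,0,.01,.01).ravel(); w=np.array([vx,vy])*np.sign(vx); s=(q[:,:2]-[x0,y0])@w
        print('arm',len(q),np.degrees(np.arctan2(w[1],w[0])),(w*s.min()+[x0,y0]),(w*s.max()+[x0,y0]),np.percentile(q[:,2],[50,98]))
s=cv2.imread('pics/side1.png'); w=cv2.imread('pics/wrist1.png')
cv2.imwrite('pics/pair1.png',cv2.resize(np.hstack([s[150:450,200:480],w[180:480,120:520]]),(800,353)))
E
```

```text
t: 6.08
tcp_pos: [449.4, -246.7, 313.1]
eef_rot: [0.566, 0.825, 0.0, -0.001]
ft_force: [0.2, 0.6, -0.9]
finger_gap: 0.103
grasp_force: 60.9
side 10549
[[ 233.4 -313.7  186.7]
 [ 393.6 -231.9  585.7]
 [ 486.7 -151.4  607.3]]
arm 174 20.23432 [ 506.19271171 -225.23897962] [ 674.52227075 -163.19125451] [193.80182015 196.19825332]
wrist 5172
[[ 415.5 -265.3  141.6]
 [ 443.3 -228.8  266.5]
 [ 487.8 -195.8  331.9]]
arm 3395 21.050148 [ 487.76359491 -229.37721229] [ 620.90421396 -178.13556616] [194.25501336 203.51392808]
```

View pics/pair1.png

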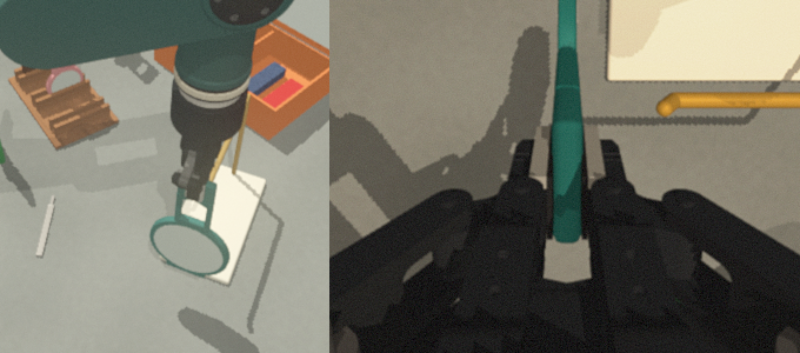

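The pair shows the teal mirror upright and gripped. Its slot is in line with the brass arm, whose tip is at (668,104), and the mirror is clear in front of the tip. I lower it, then thread it onto the arm.

```bash
python3 -m handwheel '[[-0.05,0.1,-1,0,0,0,0],[-0.05,0.1,-2,0,0,0,0],[-0.05,0.1,-2,0,0,0,0],[1.9,0.85,-2,0,0,0,0],[4.6,1.9,-2,0,0,0,0],[7.4,3,-2,0,0,0,0],[10.2,4.05,-2,0,0,0,0],[13,5.1,-2,0,0,0,0],[15.4,6.05,-2,0,0,0,0],[16.75,6.6,-2,0,0,0,0],[16.75,6.6,-2,0,0,0,0],[16.75,6.6,-2,0,0,0,0]]'
python3 - <<'E'
from h import *
for c in ['side','top']:
    im,d=grab_frame(c); np.savez(c+'2.npz',im=im,d=d); cv2.imwrite(f'pics/{c}2.png',im[:,:,::-1])
s=cv2.imread('pics/side2.png'); w=cv2.imread('pics/top2.png')
cv2.imwrite('pics/pair2.png',cv2.resize(np.hstack([s[170:420,270:480],w[150:400,300:500]]),(800,488)))
E
```

```text
t: 7.68
tcp_pos: [616.9, -181.6, 294.0]
eef_rot: [0.566, 0.824, -0.0, -0.0]
ft_force: [0.1, -0.3, -1.4]
finger_gap: 0.104
grasp_force: 60.9
```

View pics/pair2.png

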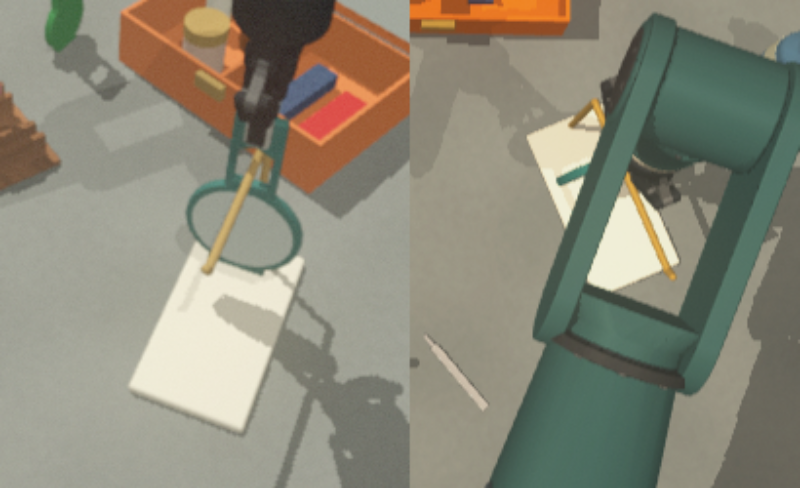

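The arm passes through the slot (side half, around (255,165)), centred. I lower until it touches.

```bash
python3 -m handwheel '[[0,0,-0.8,0,0,0,0],[0,0,-1.6,0,0,0,0],[0,0,-1.8,0,0,0,0],[0,0,-1.8,0,0,0,0],[0,0,-1.8,0,0,0,0]]'; python3 -m handwheel '[[0,0,-0.1,0,0,0,0],[0,0,-0.2,0,0,0,0],[0,0,-0.2,0,0,0,0]]'
```

```text
t: 8.4
tcp_pos: [617.3, -181.3, 275.7]
eef_rot: [0.566, 0.825, 0.0, -0.0]
ft_force: [-0.2, -0.3, -2.0]
finger_gap: 0.105
grasp_force: 61.1
t: 8.78
tcp_pos: [617.4, -181.4, 275.4]
eef_rot: [0.566, 0.825, 0.0, 0.001]
ft_force: [-1.3, -1.0, 5.0]
finger_gap: 0.104
grasp_force: 61.8
```

```bash
python3 -m handwheel '[[0,0,0,0,0,0,1.3],[0,0,0,0,0,0,1.6],[0,0,0,0,0,0,2.2],[0,0,0,0,0,0,3],[0,0,0,0,0,0,3],[0,0,0,0,0,0,3],[0,0,0.7,0,0,0,3],[0,0,2,0,0,0,3],[0,0,4,0,0,0,3],[0,0,7,0,0,0,3],[0,0,8,0,0,0,3],[0,0,8,0,0,0,3]]'
python3 - <<'E'
from h import *
im,d=grab_frame('wrist'); im2,d2=grab_frame('side')
cv2.imwrite('pics/pair3.png',cv2.resize(np.hstack([im2[170:420,270:480],cv2.resize(im,(333,250))])[:,:,::-1],(800,368)))
E
```

```text
t: 10.28
tcp_pos: [617.5, -181.4, 355.4]
eef_rot: [0.566, 0.825, 0.0, 0.001]
ft_force: [-0.3, 0.2, -0.5]
finger_gap: 0.355
grasp_force: 0.0
```

View pics/pair3.png

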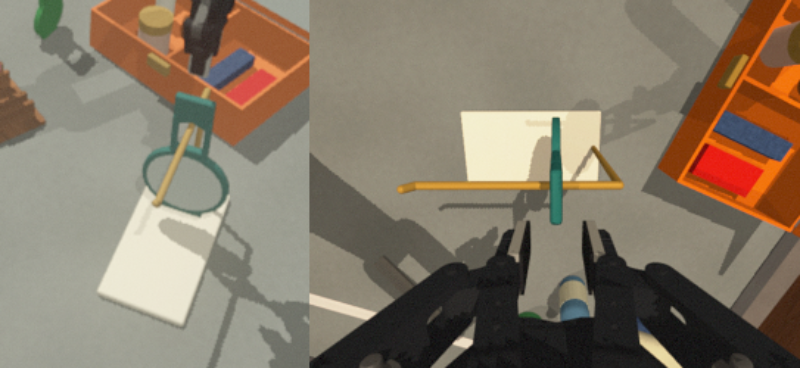

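The teal mirror hangs on the arm towards the post and has been released. Next is the pink one.

```bash
python3 -m handwheel '[[-0.5,4,0,0,0,5,4],[-1,8,0,0,0,13,4],[-1.5,12,0,0,0,21,4],[-2,16,0,0,0,29,4],[-2.4,20,0,0,0,37,4],[-2.4,24,0,0,0,45,4],[-2.4,28,-0.5,0,0,53,4],[-2.4,32,-1.2,0,0,55.5,4],[-2.4,35,-2,0,0,55.5,4],[-2.4,36.2,-2.5,0,0,55.5,4],[-2.4,36.2,-2.5,0,0,55.5,4],[-2.4,36.2,-2.5,0,0,55.5,4]]'
python3 - <<'E'
from h import *
wristtab('small_mirror','w2',176,(594,181))
E
```

```text
t: 11.88
tcp_pos: [593.5, 179.6, 329.0]
eef_rot: [0.117, 0.993, -0.0, 0.0]
ft_force: [-0.2, 0.2, -0.2]
finger_gap: 0.463
grasp_force: 0.0
small_mirror 0.94 [250.4, 20.5] 2475 [424.9 160.7  63.2]
small_mirror 0.66 [323.2, 230.8] 1592 [579.2 185.  186.8]
1067
((592.448486328125, 182.41160583496094), (9.992398262023926, 45.37592315673828), 76.15541076660156) z [185.5 187.4 188.7]
[[0.23, 0.93, 0.3, 517.46], [0.97, -0.22, -0.07, 198.28], [0.0, 0.3, -0.95, 399.03], [0.0, 0.0, 0.0, 1.0]]
```

View pics/w2.png

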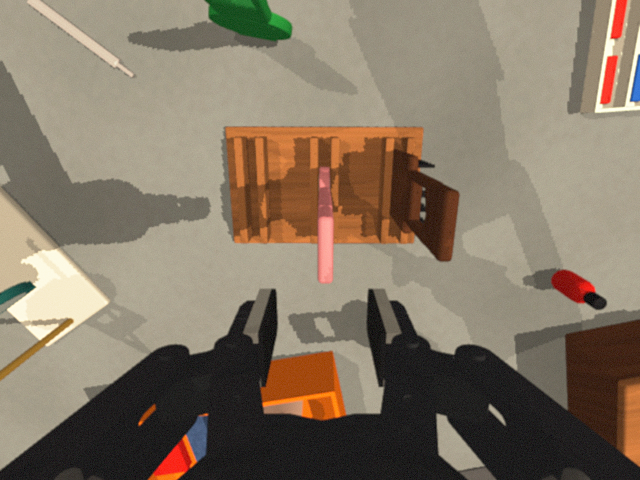

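The network reports two candidates: green at (250,20) and pink at (323,230). The pink one in the rack is the one meant, and it is centred between the fingers.

```bash
python3 -m handwheel '[[-0.05,0.2,-3,0,0,0,4],[-0.05,0.2,-6,0,0,0,4],[-0.05,0.2,-8.5,0,0,0,4],[-0.05,0.2,-9.7,0,0,0,4],[-0.05,0.2,-9.7,0,0,0,4],[-0.05,0.2,-9.7,0,0,0,0],[-0.05,0.2,-9.7,0,0,0,0],[-0.05,0.2,-9.7,0,0,0,0],[-0.05,0.2,-9.7,0,0,0,0],[-0.05,0.2,-9.7,0,0,0,0],[-0.05,0.2,-9.2,0,0,0,0],[-0.05,0.2,-8,0,0,0,0],[-0.05,0.2,-6,0,0,0,0],[-0.05,0.2,-3.5,0,0,0,0],[-0.05,0.2,-1.7,0,0,0,0],[-0.05,0.2,-1.7,0,0,0,0]]' 60
```

```text
t: 13.98
tcp_pos: [593.3, 182.8, 314.2]
eef_rot: [0.117, 0.993, 0.001, 0.002]
ft_force: [-0.7, -0.2, -1.3]
finger_gap: 0.102
grasp_force: 59.8
```

```bash
python3 -m handwheel '[[-1,-2,0,0,0,-5,0],[-3,-5.5,0,0,0,-12,0],[-5.5,-9.5,0,0,0,-20,0],[-8,-13.5,0,0,0,-28,0],[-10.5,-17.5,0,0,0,-36,0],[-13,-21.5,0,0,0,-44,0],[-15.5,-25.5,0,0,0,-52,0],[-16.5,-29.5,0,0,0,-55.5,0],[-16.5,-33.5,0,0,0,-55.5,0],[-16,-37.5,0,0,0,-55.5,0],[-15.2,-41,0,0,0,-55.5,0],[-14.4,-42.8,0,0,0,-55.5,0],[-14.4,-42.8,0,0,0,-55.5,0],[-14.4,-42.8,0,0,0,-55.5,0]]' 60
python3 - <<'E'
from h import *
for c in ['side','wrist']:
    im,d=grab_frame(c); cv2.imwrite(f'pics/{c}4.png',im[:,:,::-1])
s=cv2.imread('pics/side4.png'); w=cv2.imread('pics/wrist4.png')
cv2.imwrite('pics/pair4.png',cv2.resize(np.hstack([s[150:450,200:480],w[180:480,120:520]]),(800,353)))
E
```

```text
t: 15.72
tcp_pos: [448.8, -244.3, 311.6]
eef_rot: [0.565, 0.825, 0.0, -0.001]
ft_force: [0.7, 0.1, -1.5]
finger_gap: 0.103
grasp_force: 59.7
```

View pics/pair4.png

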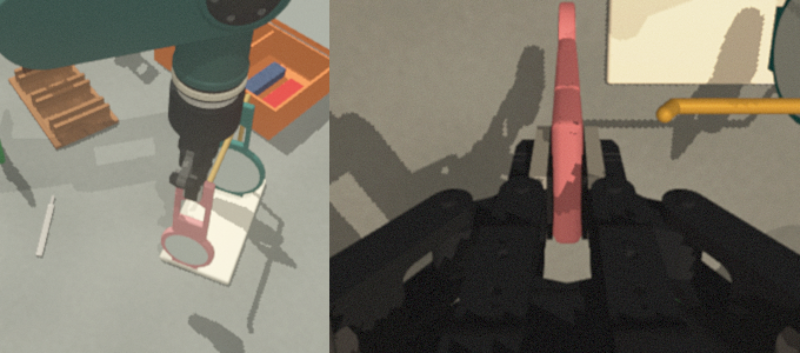

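The pink mirror is upright, in line with the arm (tip at (668,110)), and the teal one hangs undisturbed. I thread it on.

```bash
python3 -m handwheel '[[0,-0.1,-1,0,0,0,0],[0,-0.1,-1.7,0,0,0,0],[0,-0.1,-1.7,0,0,0,0],[2,0.65,-1.7,0,0,0,0],[4.6,1.65,-1.7,0,0,0,0],[7.2,2.65,-1.7,0,0,0,0],[9.4,3.5,-1.7,0,0,0,0],[10.5,3.9,-1.7,0,0,0,0],[10.5,3.9,-1.7,0,0,0,0],[10.5,3.9,-2.5,0,0,0,0],[10.5,3.9,-3.3,0,0,0,0],[10.5,3.9,-3.5,0,0,0,0],[10.5,3.9,-3.5,0,0,0,0],[10.5,3.9,-3.5,0,0,0,0]]'; python3 -m handwheel '[[0,0,-0.1,0,0,0,0],[0,0,-0.2,0,0,0,0],[0,0,-0.2,0,0,0,0]]'
```

```text
t: 17.58
tcp_pos: [553.7, -206.4, 277.3]
eef_rot: [0.566, 0.825, 0.0, 0.0]
ft_force: [-0.0, 0.2, -1.0]
finger_gap: 0.102
grasp_force: 59.7
t: 17.95
tcp_pos: [553.9, -206.4, 275.4]
eef_rot: [0.566, 0.825, 0.0, 0.0]
ft_force: [-0.0, -0.7, -0.1]
finger_gap: 0.105
grasp_force: 60.0
```

```bash
python3 -m handwheel '[[0,0,-0.1,0,0,0,0],[0,0,-0.1,0,0,0,0],[0,0,-0.1,0,0,0,0]]'
```

```text
t: 18.32
tcp_pos: [553.9, -206.4, 275.2]
eef_rot: [0.566, 0.825, 0.0, 0.001]
ft_force: [-1.2, 0.3, 4.8]
finger_gap: 0.107
grasp_force: 60.6
```

Contact; I release and retreat.

```bash
python3 -m handwheel '[[0,0,0,0,0,0,1.3],[0,0,0,0,0,0,1.6],[0,0,0,0,0,0,2.2],[0,0,0,0,0,0,3],[0,0,0,0,0,0,3],[0,0,0,0,0,0,3],[0,0,0.7,0,0,0,3],[0,0,2,0,0,0,3],[0,0,4,0,0,0,3],[0,0,7,0,0,0,3],[-3,0,10,0,0,0,3],[-7,4,10,0,0,0,3],[-12,8,10,0,0,0,3],[-14,13,10,0,0,0,3],[-14,18,10,0,0,0,3],[-14,20,10,0,0,0,3],[-14,20,10,0,0,0,3],[-14,20,10,0,0,0,3]]'
python3 - <<'E'
from h import *
s,_=grab_frame('side'); t,_=grab_frame('top')
cv2.imwrite('pics/fin.png',np.hstack([cv2.resize(s[110:410,170:490],(400,375)),cv2.resize(t[120:360,150:500],(400,375))])[:,:,::-1])
E
```

```text
t: 20.58
tcp_pos: [413.8, -6.9, 374.6]
eef_rot: [0.566, 0.824, 0.0, 0.001]
ft_force: [1.2, -0.5, 0.2]
finger_gap: 0.353
grasp_force: 0.0
```

View pics/fin.png

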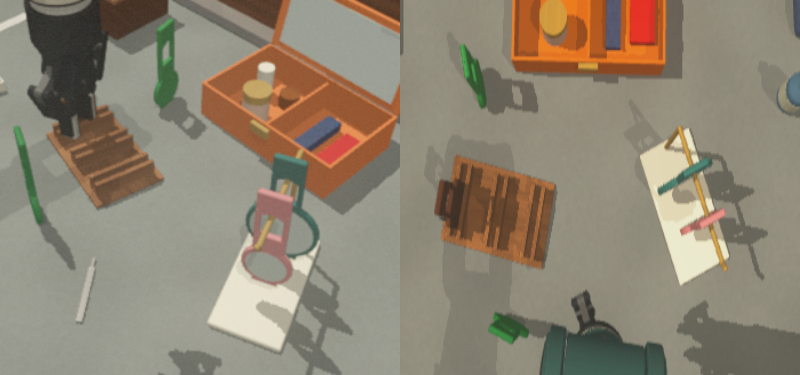

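Both mirrors hang on the arm, teal by the post at (290,200) and pink in front of it at (272,235). The brush still stands in the rack (top half, (443,200)). I wait a moment for any swing to die out, then hand in.

```bash
python3 -m handwheel '[[0,0,0,0,0,0,3],[0,0,0,0,0,0,3],[0,0,0,0,0,0,3],[0,0,0,0,0,0,3],[0,0,0,0,0,0,3],[0,0,0,0,0,0,3],[0,0,0,0,0,0,3],[0,0,0,0,0,0,3],[0,0,0,0,0,0,3],[0,0,0,0,0,0,3],[0,0,0,0,0,0,3],[0,0,0,0,0,0,3]]' && python3 -c "from cell import *; print(finish_job())"
```

```text
t: 22.18
tcp_pos: [413.8, -6.3, 373.9]
eef_rot: [0.566, 0.825, 0.0, 0.0]
ft_force: [0.3, -0.2, -0.8]
finger_gap: 0.352
grasp_force: 0.0
the job is handed in; nothing more can be done
None
```

Job handed in at about 22 s: both mirrors hang released on the brass hook, teal towards the post and pink in front nearer the tip, with the brush still standing in the rack; the judge's verdict was not shown.

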